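# Nest the spare tubs under the supply box's cantilever tray

### The arm

A 6-joint arm with a two-finger parallel gripper is mounted at the origin on the work surface. World frame = base frame: x ahead of the robot, y to its left, z up, the work surface at z = 0. Lengths are in m, angles in rad, forces in N, time in s.
With the tool pointing down it reaches from about 0.35 to 0.975 m from the base axis. Payload 4.9 kg.
Tool frame: the origin (TCP) lies midway between the tips of the shut fingers; the grasp point (between the pads) lies 19 mm behind it (ctrl.tcp_to_grasp is the distance from the TCP to the grasp point, in m); z points along the fingers, y is the line along which they close (so a half turn about z gives the same grasp; the last joint's range is limited). The gripper opens to 85 mm and grips with 20 to 120 N. Pads are 22 mm wide; open, the fingers measure 114 mm over their backs; the gripper's body (76 mm by 85 mm) begins 54 mm behind the grasp point. The pads swing forward as they close: fully open they stand 13 mm farther back than shut.
Start: joints at [1.019, 0.053, 1.613, -0, 1.476, -0.119], TCP at [0.262, 0.567, 0.231] pointing down, gripper open.
Joint ranges: [-3.01, 3.01], [-1.01, 2.22], [0.06, 2.58], [-1.02, 4.17], [0.09, 2.62], [-3.14, 3.14]. Speed limits (rad/s): [2.57, 2.57, 3.14, 3.14, 3.14, 3.14].

### API

Orientations are given as a rotation vector (axis times angle).
In Python, from station import ctrl, camrig, monitor, ticket gives the robot as it stands (ctrl), with the cameras (camrig), the readings (monitor) and the job (ticket).
- The arm moves only by the shell command python3 jog.py 'ROWS' [FORCE]. ROWS is rows parted by semicolons, their numbers by spaces, 1 to 20 of them, each of 7 numbers: the finger opening in m, then dx, dy, dz in m, then a rotation vector rx, ry, rz in rad; each row is the pose to reach, as a shift and turn from the pose commanded when the command began, along the tool's axes at that moment; what a row does not reach only later rows make up. A row lasts 1/12 s, in which the tool goes at most 0.0417 m and 0.125 rad, less where a joint would pass 70% of its speed; a pose out of reach is approached as far as the arm can. The fingers move at their own pace and stop on an object; FORCE is the grip in N (left out, the last holds). Time passes only in rows, so rows that do not move let the fingers close. It prints the time, the measured TCP pose, the force, the opening and the grip force at its end.
- monitor.get_obs(): the state, without advancing time (a new reading comes with each control period).
- camrig.get_image(name): name is "scene" or "side" or "wrist"; returns the picture (480x640x3 uint8, red, green, blue); there is no depth.
- camrig.camera_params(name): a dict with "fx", "fy", "cx", "cy" (pixels), "T" (4x4, takes a point from camera to world coordinates); the wrist camera has in their place "tool_from_camera" (4x4, takes a point from camera to tool coordinates, whose origin is the TCP and whose axes are the flange's). Camera axes: x right, y down, z forward; pixel columns grow to the right and rows downward; lengths in m; the calibration is good to about 2 mm. A picture is of the moment at which its call begins: read the wrist's pose just before it. camera_params takes no time and is no camera call.
- ticket.finish_job(): hands the job in; it is judged then, once.
The state is a dict: "t": time; "q": joint angles; "dq": joint speeds; "effort": joint torques, N m; "tool_pos": TCP position; "tool_rot": TCP orientation; "contact_force": force on the tool from outside, world axes, zero at the start; "wrist_torque": the same for the moment, N m; "opening": finger opening in m; "grip_force": force on a finger pad.
Only numpy, scipy, OpenCV 4.12 (cv2) and the standard library are available. Lean on these libraries where they do the work, as an engineer would, in place of code of your own. Each camera call takes 0.05 s, during which the arm holds its last target. There are 200 camera calls.

### The job

Swing the supply box's top tray up and back until it rests fully open, and nest the two spare tubs from the desk, those with the same shape and size as the tub already in the compartment underneath, upright into that tub one on the other, fully home. Then swing the tray back down until it is fully shut, with the tape roll still in it. Leave the round cup, the longer tub and everything else on the desk where they are.

Things in the scene. Friction and masses are not known exactly. Their poses are not given: they have to be found in the camera images.
- box: Grey supply box fixed to the desk, 160 mm deep (own x) by 200 mm wide (own y, 216 mm over the links), 94 mm high, walls and floor 5 mm thick; one open compartment inside, covered by the tray when shut. Origin: centre of its underside; own x points to the side to which the tray swings open, away from the robot.
- tray_arm (a joint): Swing of the tray's links, rad: 0 shut, 1.92 open. Four parallel links, 110 mm long, keep the tray level. Shut, they lean to the box's -x, 35 degrees above level; they swing over the top to the same lean at +x. Over 0.35 rad from halfway (0.96) the tray sinks by itself, damped (1 to 2 s), to the nearer stop; friction may hold it closer in. A push of 8 to 12 N on the handle along box x moves it.
- tray: Light grey top tray, 160 x 200 mm, 36 mm high, floor 4 mm thick, divided in two by a low wall, holding the tape roll and two fixed pens; underside 94.5 mm above the desk when shut. Opening carries it 180 mm along the box's +x, up 47 mm by halfway and down again. Origin: centre of its underside; axes parallel to the box's at all times.
- tray_handle (a point): Centre of the tray's handle: a black bar 12 mm thick along the box's y, standing 71 mm above the tray's underside (35 mm above its rim) over the tray's centre, between two posts at y = +-50 mm (88 mm clear between them); the space under and on both sides of the bar is free.
- mate: Tub standing loose in the compartment, under the tray: blue plastic, 112 mm long (own y) x 62 wide (own x) at the rim, 50 high; straight flange 14 high round the rim (walls 4 thick), body below it 6 mm narrower all round, tapering to a foot 80 x 30. Origin: centre of underside. Another nests in it either way round, flange on this rim, 14 mm higher, 2 mm clearance; three stand 78 high.
- spare_a: One of two spare tubs on the desk, upright, same as the tub in the compartment: blue plastic, 112 mm long (own y) x 62 wide (own x) at the rim, 50 high; straight flange 14 high round the rim (walls 4 thick), body below it 6 mm narrower all round, tapering to a foot 80 x 30. Origin: centre of its underside; about 70 g, empty.
- spare_b: The other spare tub on the desk, same in all: blue plastic, 112 mm long (own y) x 62 wide (own x) at the rim, 50 high; straight flange 14 high round the rim (walls 4 thick), body below it 6 mm narrower all round, tapering to a foot 80 x 30. Origin: centre of its underside; about 70 g, empty.
- long_tub: Odd tub, leave alone; too long to nest: blue plastic, 144 mm long (own y) x 62 wide (own x) at the rim, 50 high; straight flange 14 high round the rim (walls 4 thick), body below it 6 mm narrower all round, tapering to a foot 112 x 30. Origin: centre of its underside.
- round_cup: Odd round cup, leave alone: blue plastic, rim 66 mm across, 60 mm high. Origin: centre of its underside.
- tape: Roll of brown tape, 60 mm across, 22 mm high, lying flat and loose in the tray's half at +y. Origin: centre of its underside.
- stapler: Stapler, 150 x 40 x 52 mm, loose on the desk beyond the box; leave alone. Origin: centre of its underside.
- punch: Hole punch, 100 x 130 x 70 mm, loose on the desk; leave alone. Origin: centre of its underside.
- calculator: Black calculator, 150 x 90 x 20 mm, loose on the desk; leave alone. Origin: centre of its underside.
- pen_cup: Dark metal pen cup, 76 mm across, 100 mm high (150 mm with its pens), loose on the desk; leave alone. Origin: centre of its underside.
- note_block: White paper note block, 90 x 90 x 40 mm, loose on the desk; leave alone. Origin: centre of its underside.

How it is judged:
On the way, in this order (a step that is already met when the one before it is completed fails the run):
1. the tray is swung fully open (value of joint tray_arm above 1.8 rad), for 0.2 s.
2. with the tray open, both spare tubs are nested in the tub in the compartment (value of joint tray_arm above 1.7 rad and ((z of spare_a in the frame of mate between 0.01 and 0.018 m and horizontal distance between each of spare_a, spare_b and mate below 0.007 m and angle between each of spare_a, spare_b's own z axis and vertical below 0.08 rad and z of spare_b in the frame of mate between 0.024 and 0.032 m) or (z of spare_b in the frame of mate between 0.01 and 0.018 m and horizontal distance between each of spare_b, spare_a and mate below 0.007 m and angle between each of spare_b, spare_a's own z axis and vertical below 0.08 rad and z of spare_a in the frame of mate between 0.024 and 0.032 m)) and angle between mate's own z axis and vertical below 0.06 rad and z of mate in the frame of box between 0.001 and 0.009 m and x of mate in the frame of box between -0.055 and 0.055 m and y of mate in the frame of box between -0.06 and 0.06 m), for 0.2 s.
At the end, for the whole second after the job is handed in: The tray is fully shut (joint under 0.04 rad) with the tape roll in it; the first tub stands upright on the compartment's floor and both spare tubs, in either order, are nested in it upright, 14 and 28 mm above it (within 4 mm) and centred within 7 mm; all are at rest (value of joint tray_arm below 0.04 rad and ((z of spare_a in the frame of mate between 0.01 and 0.018 m and horizontal distance between each of spare_a, spare_b and mate below 0.007 m and angle between each of spare_a, spare_b's own z axis and vertical below 0.08 rad and z of spare_b in the frame of mate between 0.024 and 0.032 m) or (z of spare_b in the frame of mate between 0.01 and 0.018 m and horizontal distance between each of spare_b, spare_a and mate below 0.007 m and angle between each of spare_b, spare_a's own z axis and vertical below 0.08 rad and z of spare_a in the frame of mate between 0.024 and 0.032 m)) and angle between mate's own z axis and vertical below 0.06 rad and z of mate in the frame of box between 0.001 and 0.009 m and x of mate in the frame of box between -0.055 and 0.055 m and y of mate in the frame of box between -0.06 and 0.06 m and z of tape in the frame of tray between -0.004 and 0.03 m and x of tape in the frame of tray between -0.075 and 0.075 m and y of tape in the frame of tray between -0.095 and 0.095 m and linear speed of each of mate, spare_a, spare_b, tape below 0.02 m/s); the robot touches nothing.
It fails at once if the longer tub or the round cup is moved by more than 3 cm (distance of any of long_tub, round_cup from where it was at the start of the episode above 0.03 m).
It fails at once if the stapler, hole punch, calculator, pen cup or note block is moved by more than 3 cm (distance of any of stapler, punch, calculator, pen_cup, note_block from where it was at the start of the episode above 0.03 m).
It also fails if it takes over 72 s, if anything falls off the work surface, if the arm or the gripper's body presses on something with over 40 N, if the wrist force passes 120 N, or if a joint passes its speed limit or range.

## Working session

There is one attempt and no reset: what is moved stays moved. The work goes in short steps, Python scripts to look and compute and a shell command to move; the robot and the scene stay as the last step left them, time stands still between calls to the robot, and variables do not carry over. Pictures are saved under pics/ and viewed, at most 10 in all, crops included, and the job is handed in when it is done.

```bash
ls; mkdir -p pics
python3 - <<'E'
from station import ctrl, camrig, monitor, ticket
import cv2,numpy as np
o=monitor.get_obs();print(o)
for n in ("scene","side","wrist"):
    cv2.imwrite(f"pics/{n}0.png",camrig.get_image(n)[:,:,::-1]);p=camrig.camera_params(n);print(n,{k:np.round(v,4).tolist() for k,v in p.items()})
E
```

```text
jog.py
pics
station.py
{'t': 0.0, 'q': array([ 1.01900807e+00,  5.33603089e-02,  1.61424639e+00,  2.51887811e-05,
        1.47600294e+00, -1.19027244e-01]), 'dq': array([-3.16804565e-04, -8.63239723e-04, -2.71774401e-04, -8.68257657e-04,
        1.33419229e-05,  1.81484733e-04]), 'effort': array([ 2.39480774e-03, -3.93650222e+01, -3.70191729e+01,  7.90890749e-05,
        6.76621363e-03,  1.64208154e-05]), 'tool_pos': array([0.26180235, 0.56686127, 0.23008931]), 'tool_rot': array([-6.74342983e-01, -3.06765992e+00,  2.97811839e-03]), 'contact_force': array([-0.59995834,  1.04501663, -1.04756038]), 'wrist_torque': array([-0.01735042,  0.003109  , -0.03601185]), 'grip_force': 0.0, 'opening': 0.08550774018639172}
scene {'fx': 433.5883, 'fy': 433.5883, 'cx': 311.7464, 'cy': 247.5215, 'T': [[-0.3309, 0.8014, -0.4982, 1.0622], [0.9436, 0.2856, -0.1674, 0.2994], [0.0081, -0.5255, -0.8508, 1.0807], [0.0, 0.0, 0.0, 1.0]]}
side {'fx': 514.5177, 'fy': 514.5177, 'cx': 324.6765, 'cy': 237.9853, 'T': [[0.9521, -0.1479, 0.2676, 0.2026], [-0.3057, -0.4802, 0.8222, -0.8545], [0.0069, -0.8646, -0.5024, 0.7152], [0.0, 0.0, 0.0, 1.0]]}
wrist {'fx': 357.3682, 'fy': 357.3682, 'cx': 320.4053, 'cy': 242.4621, 'tool_from_camera': [[-0.0007, -0.9474, -0.3201, 0.0823], [1.0, -0.0007, 0.0, 0.0004], [-0.0002, -0.3201, 0.9474, -0.1425], [0.0, 0.0, 0.0, 1.0]]}
```

View pics/scene0.png

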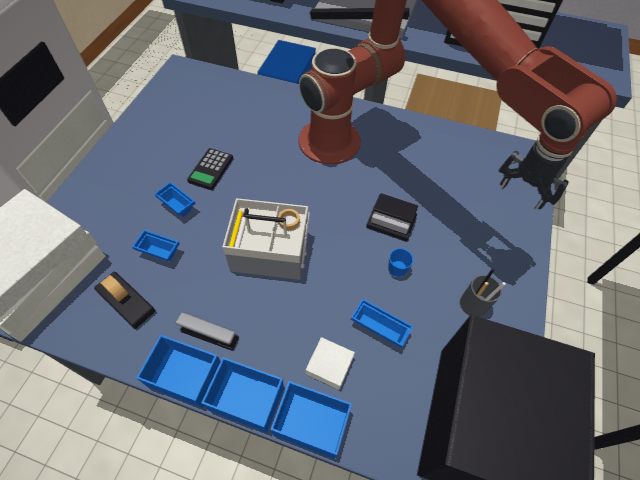

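View pics/side0.png

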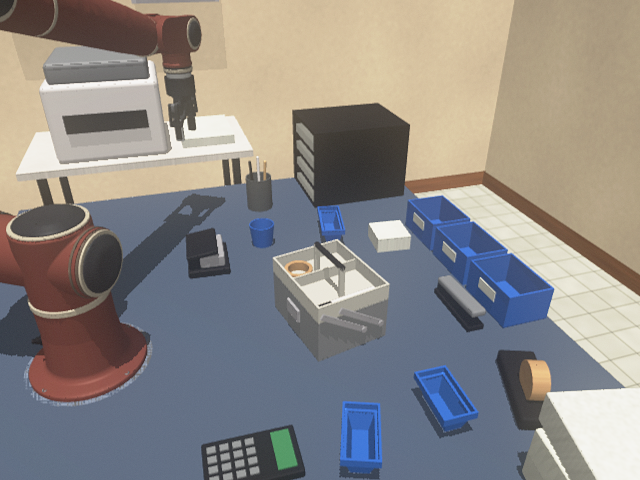

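The scene view shows the spares at (175,199) and (157,246), the long tub at (381,324) and the bar from (245,216) to (285,220). In the side view the spares are at (361,436) and (445,398), and the bar runs from (316,245) to (343,267).

```bash
cat > h.py <<'E'
from station import ctrl, camrig, monitor, ticket
import cv2,numpy as np
from scipy.spatial.transform import Rotation as R
def cam(n):
    p=camrig.camera_params(n)
    if 'T' in p: T=np.array(p['T'])
    else:
        o=monitor.get_obs();W=np.eye(4);W[:3,:3]=R.from_rotvec(o['tool_rot']).as_matrix();W[:3,3]=o['tool_pos'];T=W@np.array(p['tool_from_camera'])
    return p,T
def snap(n,f=None):
    c=cam(n);im=camrig.get_image(n)[:,:,::-1].copy()
    if f: cv2.imwrite('pics/'+f,im)
    return c,im
def rays(c,uv):
    p,T=c;uv=np.atleast_2d(uv).astype(float)
    d=np.c_[(uv[:,0]-p['cx'])/p['fx'],(uv[:,1]-p['cy'])/p['fy'],np.ones(len(uv))]@T[:3,:3].T
    return T[:3,3],d/np.linalg.norm(d,axis=1)[:,None]
def plane(c,uv,z):
    o,d=rays(c,uv);return o+d*((z-o[2])/d[:,2])[:,None]
def tri(c1,u1,c2,u2):
    A=np.zeros((3,3));b=np.zeros(3);L=[]
    for c,u in((c1,u1),(c2,u2)):
        o,d=rays(c,u);M=np.eye(3)-np.outer(d[0],d[0]);A+=M;b+=M@o;L.append((M,o))
    x=np.linalg.solve(A,b);return x,[np.linalg.norm(M@(x-o)) for M,o in L]
def proj(c,X):
    p,T=c;X=(np.atleast_2d(X)-T[:3,3])@T[:3,:3];return np.c_[X[:,0]/X[:,2]*p['fx']+p['cx'],X[:,1]/X[:,2]*p['fy']+p['cy']]
def blue(im):
    h=cv2.cvtColor(im,cv2.COLOR_BGR2HSV);return cv2.inRange(h,(100,175,60),(118,255,255))
def blobs(m,amin=250):
    return [c for c in cv2.findContours(m,cv2.RETR_EXTERNAL,cv2.CHAIN_APPROX_NONE)[0] if cv2.contourArea(c)>amin]
def tool(dw):  # world shift -> tool axes now
    return R.from_rotvec(monitor.get_obs()['tool_rot']).as_matrix().T@np.array(dw)
E
python3 - <<'E'
from h import *
S={n:(cam(n),cv2.imread(f'pics/{n}0.png')) for n in('scene','side')}
for n,(c,im) in S.items():
    for b in blobs(blue(im)):
        q=plane(c,b[:,0],.05)[:,:2].astype(np.float32);r=cv2.minAreaRect(q)
        print(n,b[:,0].mean(0).round(),np.round(r[0],3),np.round(r[1],3),round(r[2]))
    x0,y0,x1,y1={'scene':(238,206,296,232),'side':(305,236,350,276)}[n]
    m=((im[y0:y1,x0:x1].max(2)<75)*255).astype(np.uint8)
    b=max(blobs(m,10),key=cv2.contourArea)[:,0]+[x0,y0]
    l=cv2.minAreaRect(b.astype(np.float32));print(n,'bar',l, plane(c,cv2.boxPoints(l),.165).round(3).tolist())
E
```

```text
scene [311. 420.] [0.885 0.243] [0.154 0.122] 90
scene [213. 383.] [ 0.885 -0.006] [0.335 0.122] 90
scene [382. 323.] [0.609 0.335] [0.144 0.067] 78
scene [399. 262.] [0.42  0.342] [0.091 0.063] 14
scene [156. 245.] [ 0.597 -0.316] [0.122 0.067] 89
scene [175. 199.] [ 0.434 -0.345] [0.131 0.065] 69
scene [288.  62.] [-0.299 -0.259] [0.176 0.221] 90
scene bar ((263.99688720703125, 217.5127410888672), (41.991798400878906, 8.50865650177002), 13.671306610107422) [[0.498, -0.081, 0.165], [0.471, -0.087, 0.165], [0.465, 0.026, 0.165], [0.491, 0.03, 0.165]]
side [367. 433.] [ 0.427 -0.354] [0.111 0.06 ] 69
side [443. 394.] [ 0.588 -0.321] [0.111 0.051] 89
side bar ((329.1841125488281, 255.8385009765625), (38.25856018066406, 4.386331558227539), 43.02506637573242) [[0.466, 0.027, 0.165], [0.476, 0.038, 0.165], [0.498, -0.073, 0.165], [0.489, -0.082, 0.165]]
```

```bash
python3 jog.py '.085 -.447 -.444 -.15 0 0 .907;.085 -.447 -.444 -.15 0 0 .907;.085 -.447 -.444 -.15 0 0 .907;.085 -.447 -.444 -.15 0 0 .907;.085 -.447 -.444 -.15 0 0 .907;.085 -.447 -.444 -.15 0 0 .907;.085 -.447 -.444 -.15 0 0 .907;.085 -.447 -.444 -.15 0 0 .907;.085 -.447 -.444 -.15 0 0 .907;.085 -.447 -.444 -.15 0 0 .907;.085 -.447 -.444 -.15 0 0 .907;.085 -.447 -.444 -.15 0 0 .907;.085 -.447 -.444 -.15 0 0 .907;.085 -.447 -.444 -.15 0 0 .907;.085 -.447 -.444 -.15 0 0 .907;.085 -.447 -.444 -.15 0 0 .907;.085 -.447 -.444 -.15 0 0 .907;.085 -.447 -.444 -.15 0 0 .907'
python3 - <<'E'
from h import *
c,im=snap('wrist','w1.png');print(monitor.get_obs()['t'],monitor.get_obs()['tool_pos'])
g=im.max(2)
m=((g<60)*255).astype(np.uint8)
for b in blobs(m,150): print(b[:,0].mean(0),cv2.minAreaRect(b),plane(c,[cv2.minAreaRect(b)[0]],.165))
E
```

```text
t: 1.65
tool_pos: [0.4818, -0.024, 0.381]
tool_rot: [-1.953, -2.46, 0.0]
contact_force: [-0.1, 0.5, -0.8]
opening: 0.0852
grip_force: 0.0
1.7 [ 0.48147331 -0.02307583  0.3807808 ]
[304.34541985 410.85257634] ((319.5, 386.5), (185.0, 639.0), 90.0) [[ 0.53161703 -0.24256839  0.165     ]]
[492.06550218 250.32751092] ((489.9361877441406, 252.93978881835938), (27.951122283935547, 101.04097747802734), 29.291362762451172) [[ 0.66995689 -0.03169708  0.165     ]]
[320.63513514 205.05855856] ((320.8633728027344, 205.5157012939453), (11.41629409790039, 103.12841033935547), 1.0416268110275269) [[ 0.48211677 -0.02214642  0.165     ]]
[ 7.25943396 90.59433962] ((10.5, 91.5), (21.0, 93.0), 0.0) [[0.17771556 0.01783577 0.165     ]]
[34.82212581 63.09327549] ((32.716217041015625, 75.79728698730469), (159.6313934326172, 42.25053405761719), 80.53767395019531) [[0.19806288 0.03617289 0.165     ]]
```

View pics/w1.png

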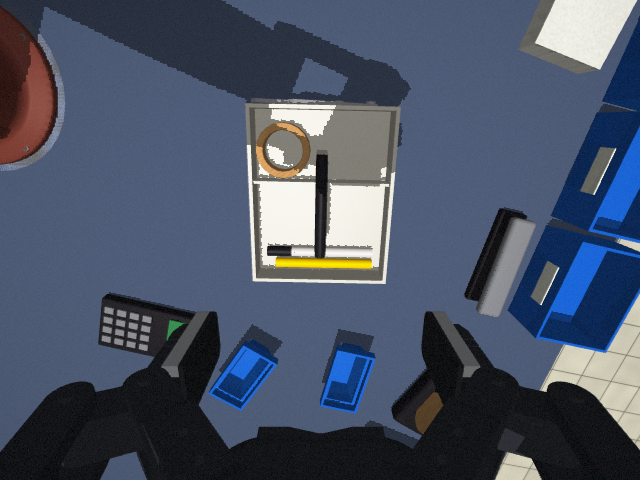

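The wrist view shows the bar vertical at (321,205), the spares at (245,375) and (347,378), and the tape at (283,149).

Run:
```python
from h import *
c=cam('wrist');im=cv2.imread('pics/w1.png');s=cam('side');sc=cam('scene')
print(tri(c,(320.9,205.5),s,(329.2,255.8)),tri(c,(320.9,205.5),sc,(264,217.5)))
m=((im[148:248,305:340].max(2)<60)*255).astype(np.uint8);b=max(blobs(m,10),key=cv2.contourArea)[:,0]+[305,148]
vx=cv2.fitLine(b.astype(np.float32),cv2.DIST_L2,0,.01,.01).ravel();P=plane(c,[vx[2:]-45*vx[:2],vx[2:]+45*vx[:2]],.17);d=P[0]-P[1];d*=np.sign(d[1])
print('bar yaw of box x deg',np.degrees(np.arctan2(d[1],d[0]))-90)
Rm=R.from_rotvec(monitor.get_obs()['tool_rot']).as_matrix();print('tool y deg',np.degrees(np.arctan2(Rm[1,1],Rm[0,1])))
for b in blobs(blue(im)):
    q=plane(c,b[:,0],.05)[:,:2].astype(np.float32);r=cv2.minAreaRect(q);print(b[:,0].mean(0),np.round(r[0],4),np.round(r[1],3),r[2])
```

```text
(array([ 0.48270779, -0.02173104,  0.16320383]), [np.float64(0.0008460851556600534), np.float64(0.0008460851556600489)]) (array([ 0.48231083, -0.02372241,  0.16689558]), [np.float64(0.003018934052456747), np.float64(0.0030189340524567148)])
bar yaw of box x deg 11.842423363457883
tool y deg 13.196628579257695
[346.578125   378.27604167] [ 0.5931 -0.3117] [0.128 0.065] 88.95960998535156
[243.47976879 374.10404624] [ 0.4312 -0.3423] [0.129 0.064] 68.63504028320312
[577.97058824 287.36363636] [ 0.8838 -0.0875] [0.177 0.171] 0.07187503576278687
[615.25218914 138.56392294] [0.8134 0.1002] [0.115 0.283] 29.015087127685547
```

```bash
python3 jog.py '.085 0 .001 .1 0 0 .016;.085 0 .001 .1 0 0 .016;.085 0 .001 .1 0 0 .016;.085 0 .001 .241 0 0 .016;.085 0 .001 .241 0 0 .016;.085 0 .001 .241 0 0 .016;.085 0 .001 .241 0 0 .016;.03 0 .001 .241 0 0 .016;.03 0 .001 .241 0 0 .016;.03 0 .001 .241 0 0 .016;.03 0 .001 .241 0 0 .016;.03 0 .001 .241 0 0 .016' 20
```

```text
t: 2.7
tool_pos: [0.4842, -0.023, 0.1429]
tool_rot: [1.967, 2.444, 0.003]
contact_force: [0.3, -0.4, -0.5]
opening: 0.0297
grip_force: 0.0
```

```bash
python3 jog.py '.03 0 .01 0 0 0 0;.03 0 .02 -.01 0 0 0;.03 0 .03 -.021 0 0 0;.03 0 .041 -.03 0 0 0;.03 0 .053 -.037 0 0 0;.03 0 .067 -.042 0 0 0;.03 0 .081 -.045 0 0 0;.03 0 .095 -.047 0 0 0;.03 0 .11 -.046 0 0 0;.03 0 .122 -.044 0 0 0;.03 0 .134 -.04 0 0 0;.03 0 .147 -.036 0 0 0;.03 0 .159 -.029 0 0 0;.03 0 .17 -.021 0 0 0;.03 0 .18 -.011 0 0 0;.03 0 .188 0 0 0 0;.03 0 .188 0 0 0 0;.03 0 .188 0 0 0 0;.03 0 .188 0 0 0 0'
python3 - <<'E'
from h import *
c,im=snap('scene','s2.png');c,im=snap('wrist','w2.png');print(monitor.get_obs()['t'])
E
```

```text
t: 4.28
tool_pos: [0.6665, 0.0171, 0.1411]
tool_rot: [1.97, 2.446, 0.001]
contact_force: [-0.2, -1.0, -1.2]
opening: 0.0302
grip_force: 0.7
4.3833
```

View pics/s2.png

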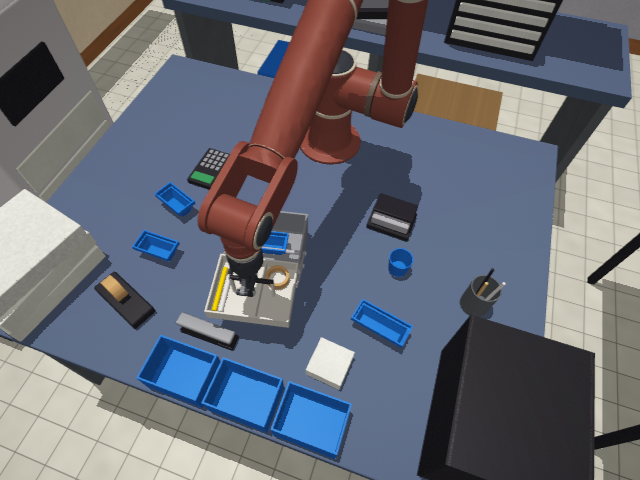

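The scene shows the tray swung out, with the tape at (277,276) and the mate visible under the arm at (275,243).

```bash
python3 jog.py '.085 0 -.006 0 0 0 0;.085 0 -.006 -.04 0 0 0;.085 0 -.006 -.08 0 0 0;.085 0 -.186 -.24 0 0 0;.085 0 -.186 -.24 0 0 0;.085 0 -.186 -.24 0 0 0;.085 0 -.186 -.24 0 0 0;.085 0 -.186 -.24 0 0 0;.085 0 -.186 -.24 0 0 0;.085 0 -.186 -.24 0 0 0;.085 0 -.186 -.24 0 0 0'
python3 - <<'E'
from h import *
c,im=snap('wrist','w3.png');o=monitor.get_obs();print(o['t'],o['tool_pos'],o['tool_rot'])
for b in blobs(blue(im)):
    q=plane(c,b[:,0],.055)[:,:2].astype(np.float32);r=cv2.minAreaRect(q);print(b[:,0].mean(0),np.round(r[0],4),np.round(r[1],3),r[2])
E
```

```text
t: 5.3
tool_pos: [0.4844, -0.0228, 0.3837]
tool_rot: [1.967, 2.441, 0.006]
contact_force: [-0.1, 0.4, -0.9]
opening: 0.0851
grip_force: 0.0
5.35 [ 0.48450102 -0.02258055  0.38129772] [1.96895175 2.44444054 0.00267589]
[345.79581152 376.01570681] [ 0.5918 -0.3095] [0.126 0.064] 88.87308502197266
[243.00584795 373.93567251] [ 0.4314 -0.339 ] [0.128 0.063] 68.38885498046875
[567.97916667 281.        ] [ 0.8802 -0.0878] [0.169 0.174] 89.7813949584961
[313.546875  188.8515625] [ 0.4795 -0.0291] [0.061 0.111] 12.089508056640625
[613.02936378 127.33768352] [0.8127 0.1045] [0.122 0.296] 28.368066787719727
```

View pics/w3.png

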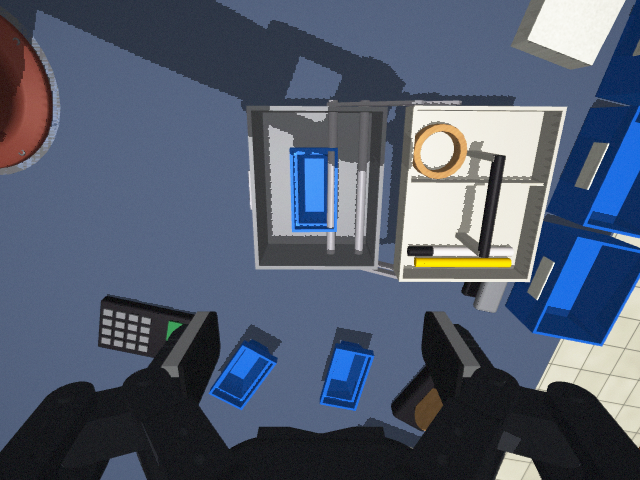

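The wrist view shows the tray open, the mate at (314,189), and two pale strips at x=333 and 361 crossing the compartment. I need to see what those are.

Run:
```python
from h import *
a=cv2.resize(cv2.imread('pics/w3.png')[90:285,240:420],None,fx=3,fy=3,interpolation=cv2.INTER_NEAREST)
_,s=snap('side','d3.png');b=cv2.resize(s[230:380,260:440],(540,450),interpolation=cv2.INTER_NEAREST)
v=np.zeros((585,1080,3),np.uint8);v[:,:540]=a;v[:450,540:]=b
cv2.imwrite('pics/c3.png',cv2.resize(v,(800,433)))
```

```text
(no output)
```

View pics/c3.png

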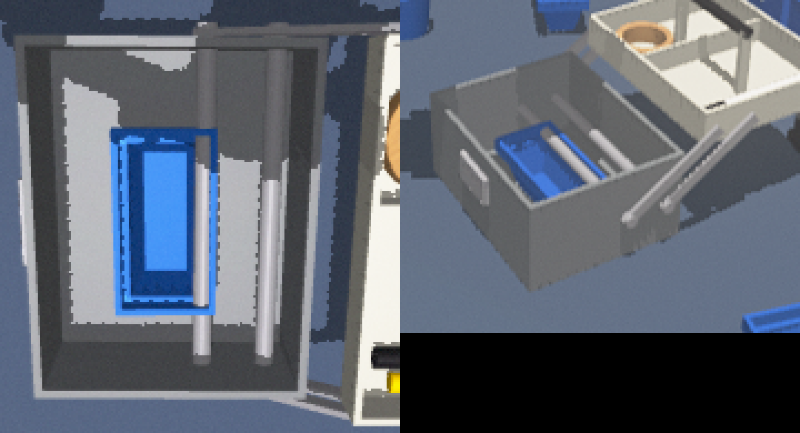

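The strips are two fixed axles crossing the compartment, and one passes over the mate's +x rim. I'll measure how high they are and where they sit.

Run:
```python
from h import *
c=cam('wrist');s=cam('side');im=cv2.imread('pics/w3.png')
yaw=np.radians(12.3);ex=np.array([np.cos(yaw),np.sin(yaw)]);ey=np.array([-ex[1],ex[0]])
o=np.array([.4825,-.0225])
bx=lambda P:np.c_[(P[:,:2]-o)@ex,(P[:,:2]-o)@ey]
for nm,w,d in(('rod1',[(332.7,110),(330.5,252)],[(325.3,288.5),(351.4,314.2)]),('rod2',[(240+275/2.222,90+60/2.222),(240+265/2.222,90+350/2.222)],[(328.9,274),(364.9,306.5)])):
    for z in(.04,.055,.065,.075,.085): print(nm,z,bx(plane(c,w,z))[:,0].round(4),bx(plane(s,d,z))[:,0].round(4))
# pale rod edges in wrist, rows 150 & 230 
for y in(160,200,240): print(y,im[y,322:372].max(1))
print('pivots',[bx(plane(s,[(362,327.6)],z)).round(3).tolist() for z in(.04,.06,.08)])
b=[b for b in blobs(blue(im)) if abs(b[:,0].mean(0)-[313,189]).max()<10][0]
for z in(.05,.055,.06):
    q=bx(plane(c,b[:,0],z)).astype(np.float32);r=cv2.minAreaRect(q);print(z,r)
print('box rim corners',bx(plane(c,[(248,105),(387,107),(256,270),(378,270)],.094)).round(3).tolist())
```

```text
rod1 0.04 [0.0183 0.0172] [0.0247 0.0262]
rod1 0.055 [0.0178 0.0167] [0.0141 0.0156]
rod1 0.065 [0.0174 0.0164] [0.0071 0.0085]
rod1 0.075 [0.0171 0.0161] [0.0001 0.0015]
rod1 0.085 [0.0168 0.0157] [-0.007  -0.0056]
rod2 0.04 [0.0579 0.0583] [0.0609 0.0652]
rod2 0.055 [0.0562 0.0565] [0.0496 0.0538]
rod2 0.065 [0.055  0.0553] [0.042  0.0461]
rod2 0.075 [0.0539 0.0542] [0.0344 0.0385]
rod2 0.085 [0.0527 0.053 ] [0.0268 0.0308]
160 [248 244 140 142 135 115  96  99 105 111 107 106 114 137 134 131 105 189
 182  98  99  98  99  92  93  89  90  90  92  90  92  90  90  94  94  92
  85 101 102 103 108 109 106 105  96  85  89  86  61  57]
200 [247 243 139 140 137 131 169 186 204 225 199 185 210 246 244 178 105 187
 191 188 187 186 190 185 187 186 186 185 188 186 187 187 184 181  94 156
 177 193 222 219 193 178 158 163 179 146  65  69  64  67]
240 [ 91  93  91  89  91 152 178 192 214 214 188 166 142  83  87  93  91  91
  94  90  92  92  88  93  89  86  87  87  92  93  92  89  94 141 172 191
 211 217 193 177 156  89  87  79  61  67  66  64  68  67]
pivots [[[0.022, -0.097]], [[0.008, -0.117]], [[-0.006, -0.136]]]
0.05 ((-0.006367797031998634, -0.0047807954251766205), (0.11093015968799591, 0.06114580109715462), 89.95156860351562)
0.055 ((-0.006279870867729187, -0.00386066734790802), (0.10975545644760132, 0.06049828976392746), 89.95156860351562)
0.06 ((-0.006191950291395187, -0.002940550446510315), (0.10858073830604553, 0.059850774705410004), 89.95156860351562)
box rim corners [[-0.078, 0.1], [0.077, 0.098], [-0.081, -0.1], [0.077, -0.1]]
```

Run:
```python
from h import *
im=cv2.imread('pics/w3.png')
print('rows 140-165 / 218-240 col 331 (BGR)');print([(y,im[y,331].tolist()) for y in list(range(140,165,2))+list(range(218,240,2))])
```

```text
rows 140-165 / 218-240 col 331 (BGR)
[(140, [109, 102, 105]), (142, [109, 102, 105]), (144, [104, 101, 102]), (146, [106, 100, 102]), (148, [130, 65, 26]), (150, [131, 67, 23]), (152, [107, 103, 104]), (154, [111, 105, 107]), (156, [106, 104, 104]), (158, [107, 103, 105]), (160, [111, 105, 106]), (162, [108, 103, 104]), (164, [208, 201, 204]), (218, [225, 220, 223]), (220, [223, 218, 221]), (222, [223, 218, 219]), (224, [221, 216, 219]), (226, [221, 215, 219]), (228, [114, 82, 60]), (230, [245, 146, 61]), (232, [214, 207, 212]), (234, [218, 211, 215]), (236, [216, 209, 214]), (238, [212, 206, 209])]
```

The tub's rim is drawn over the axle, so the axle runs through the tub's end walls. It must be drawn only, with no contact. Next I'll look at spare A from above.

```bash
python3 jog.py '.085 -.366 -.165 .05 0 0 .592;.085 -.366 -.165 .05 0 0 .592;.085 -.366 -.165 .05 0 0 .592;.085 -.366 -.165 .05 0 0 .592;.085 -.366 -.165 .05 0 0 .592;.085 -.366 -.165 .05 0 0 .592;.085 -.366 -.165 .05 0 0 .592;.085 -.366 -.165 .05 0 0 .592;.085 -.366 -.165 .05 0 0 .592;.085 -.366 -.165 .05 0 0 .592;.085 -.366 -.165 .05 0 0 .592;.085 -.366 -.165 .05 0 0 .592;.085 -.366 -.165 .05 0 0 .592'
cat > look.py <<'E'
from h import *
import sys
c,im=snap('wrist',sys.argv[1]);o=monitor.get_obs();Rm=R.from_rotvec(o['tool_rot']).as_matrix()
print(o['t'],o['tool_pos'],'tool y deg',np.degrees(np.arctan2(Rm[1,1],Rm[0,1])))
for b in blobs(blue(im)):
    q=plane(c,b[:,0],float(sys.argv[2]))[:,:2].astype(np.float32);r=cv2.minAreaRect(q);d=np.array([*r[0],0])-[*o['tool_pos'][:2],0]
    print(b[:,0].mean(0).round(1),np.round(r[0],4),np.round(r[1],4),round(r[2],2),'tool shift',(Rm.T@d).round(4))
E
python3 look.py w4.png .05
```

```text
t: 6.48
tool_pos: [0.4017, -0.4149, 0.3282]
tool_rot: [-2.595, -1.764, -0.0]
contact_force: [-0.8, 0.6, 0.1]
opening: 0.085
grip_force: 0.0
6.5333 [ 0.40200854 -0.41447843  0.32902854] tool y deg -21.534590236224073
[322.8 131.1] [ 0.4299 -0.3502] [0.1078 0.0617] 68.48 tool shift [0.07   0.0024 0.0001]
[455.7  49.5] [ 0.5924 -0.321 ] [0.1115 0.0657] 88.89 tool shift [ 0.1569  0.1428 -0.    ]
```

Run:
```python
from h import *
c=cam('wrist');im=cv2.imread('pics/w4.png');h=cv2.cvtColor(im,cv2.COLOR_BGR2HSV)
for lo in((100,175,60),(100,160,30),(98,140,30)):
    for b in blobs(cv2.inRange(h,lo,(120,255,255))):
        if abs(b[:,0].mean(0)-[323,131]).max()>40: continue
        r=cv2.minAreaRect(plane(c,b[:,0],.05)[:,:2].astype(np.float32));print(lo,r,cv2.boundingRect(b))
print([h[y,322].tolist() for y in range(80,92)],[h[y,322].tolist() for y in range(168,190,1)])
```

```text
(100, 175, 60) ((0.4303516149520874, -0.3501640856266022), (0.10795240104198456, 0.06179415434598923), 68.52351379394531) (295, 82, 57, 101)
(100, 160, 30) ((0.4296046495437622, -0.3517269194126129), (0.11147154122591019, 0.06221185624599457), 68.42543029785156) (295, 82, 57, 104)
(98, 140, 30) ((0.4295801520347595, -0.3517236113548279), (0.11157318949699402, 0.06257425248622894), 68.53038024902344) (294, 82, 58, 104)
[[110, 88, 93], [108, 87, 97], [109, 163, 136], [108, 199, 172], [108, 212, 170], [108, 207, 169], [108, 215, 139], [108, 213, 127], [108, 203, 173], [108, 210, 169], [109, 204, 174], [108, 214, 167]] [[108, 221, 157], [107, 222, 155], [108, 212, 159], [109, 211, 156], [108, 208, 156], [108, 220, 140], [109, 214, 143], [108, 217, 142], [108, 212, 153], [102, 164, 255], [102, 166, 255], [108, 203, 193], [108, 209, 168], [108, 210, 141], [107, 207, 190], [102, 160, 255], [102, 163, 255], [102, 161, 255], [109, 126, 211], [110, 83, 168], [110, 85, 168], [109, 85, 168]]
```

```bash
sed -i 's/(100,175,60),(118/(99,150,30),(120/' h.py
python3 - <<'E'
from h import *
im=cv2.imread('pics/w3.png');p=camrig.camera_params('wrist');W=np.eye(4);W[:3,:3]=R.from_rotvec([1.96895175,2.44444054,.00267589]).as_matrix();W[:3,3]=[0.48450102,-0.02258055,0.38129772]
c=(p,W@p['tool_from_camera'])
for b in blobs(blue(im)):
    if abs(b[:,0].mean(0)-[313,189]).max()<20: print(cv2.minAreaRect(plane(c,b[:,0],.055)[:,:2].astype(np.float32)))
E
python3 jog.py '.085 .0 .0 .04 0 0 0;.085 0 0 .08 0 0 0;.085 0 0 .12 0 0 0;.085 0 0 .13 0 0 0;.085 0 0 .13 0 0 0'; python3 look.py w5.png .05;  python3 - <<'E'
from h import *
import cv2
b4=[(b,cv2.minAreaRect(b)) for b in blobs(blue(cv2.imread('pics/w4.png')))];b5=[(b,cv2.minAreaRect(b)) for b in blobs(blue(cv2.imread('pics/w5.png')))]
f=camrig.camera_params('wrist')['fx']
for L in(b4,b5): print([ (np.round(r[0],1),np.round(r[1],1)) for b,r in L])
E
```

```text
((0.47803235054016113, -0.027912788093090057), (0.06120194494724274, 0.11013606190681458), 12.22550106048584)
t: 6.95
tool_pos: [0.4006, -0.4122, 0.196]
tool_rot: [-2.59, -1.763, 0.0]
contact_force: [-0.6, 0.4, -1.4]
opening: 0.0854
grip_force: 0.0
7.0 [ 0.40171121 -0.41402004  0.19972926] tool y deg -21.51581093223023
[327.1 138.4] [ 0.429  -0.3518] [0.1112 0.0621] 68.48 tool shift [0.0679 0.0026 0.0001]
[528.6  46. ] [ 0.5909 -0.3382] [0.0777 0.0684] 88.8 tool shift [ 1.399e-01  1.482e-01 -1.000e-04]
[(array([323. , 133.5]), array([103.,  56.])), (array([458.1,  48.4]), array([113.7,  67.9]))]
[(array([327.5, 140. ]), array([148.,  83.])), (array([533.7,  45.2]), array([112.4, 102.6]))]
```

```bash
python3 jog.py '.085 .034 .0026 .02 0 0 0;.085 .068 .0026 .04 0 0 0;.085 .068 .0026 .08 0 0 0;.085 .068 .0026 .12 0 0 0;.085 .068 .0026 .15 0 0 0;.085 .068 .0026 .17 0 0 0;.085 .068 .0026 .17 0 0 0;.055 .068 .0026 .17 0 0 0;.055 .068 .0026 .17 0 0 0;.055 .068 .0026 .17 0 0 0;.055 .068 .0026 .17 0 0 0;.055 .068 .0026 .17 0 0 0;.055 .068 .0026 .17 0 0 0' 25
```

```text
t: 8.08
tool_pos: [0.4313, -0.3554, 0.0346]
tool_rot: [2.592, 1.762, 0.002]
contact_force: [0.0, 1.1, 6.5]
opening: 0.0617
grip_force: 28.7
```

```bash
python3 jog.py '.055 0 0 -.03 0 0 0;.055 0 0 -.07 0 0 0;.055 0 0 -.11 0 0 0;.055 .261 -.035 -.25 0 0 -.588;.055 .261 -.035 -.25 0 0 -.588;.055 .261 -.035 -.25 0 0 -.588;.055 .261 -.035 -.25 0 0 -.588;.055 .261 -.035 -.25 0 0 -.588;.055 .261 -.035 -.25 0 0 -.588;.055 .261 -.035 -.25 0 0 -.588;.055 .261 -.035 -.25 0 0 -.588;.055 .261 -.035 -.25 0 0 -.588;.055 .261 -.035 -.25 0 0 -.588;.055 .261 -.035 -.25 0 0 -.588'; python3 look.py w6.png .055
```

```text
t: 9.25
tool_pos: [0.4919, -0.0984, 0.2796]
tool_rot: [-1.976, -2.441, 0.001]
contact_force: [0.4, 0.4, -0.2]
opening: 0.0613
grip_force: 28.0
9.3 [ 0.49177325 -0.09856739  0.27918608] tool y deg 11.981630182609717
[612.3 285.1] [ 0.8288 -0.1363] [0.0822 0.1193] 27.87 tool shift [-0.1068  0.3218 -0.0006]
[320.7 261.8] [ 0.5113 -0.1888] [0.1831 0.4372] 12.52 tool shift [-0.0923  0.0004 -0.0001]
```

View pics/w6.png

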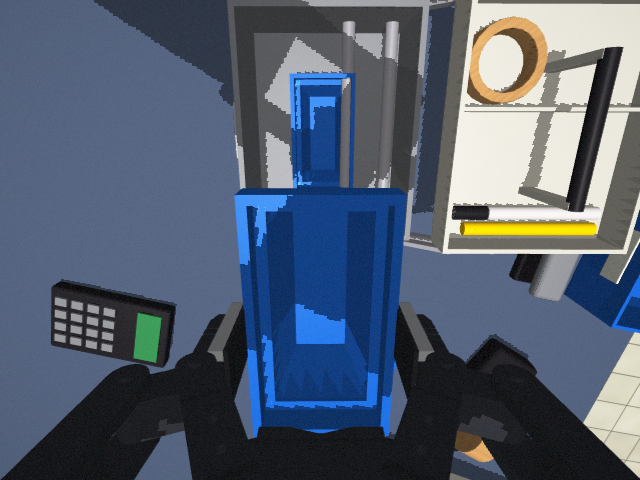

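The wrist view shows the held tub with its front edge at rows 190–195 and columns 236–406. The mate is behind it, with its far edge at row 73 and columns 291–354.

Run:
```python
from h import *
im=cv2.imread('pics/w6.png');c=cam('wrist');o=monitor.get_obs();Rm=R.from_rotvec(o['tool_rot']).as_matrix()
m=blue(im);tl=lambda P:(P-o['tool_pos'])@Rm
def edges(m,r,c0,c1):
    # left/right extents at row r
    x=np.where(m[r,c0:c1])[0]+c0;return x.min(),x.max()
print('mate rows',[(r,edges(m,r,270,380)) for r in(85,105,125,145,165,180)])
print('mate top',[(x,np.where(m[40:150,x])[0].min()+40) for x in range(294,346,6)])
print('held top',[(x,np.where(m[183:260,x])[0].min()+183) for x in list(range(240,288,8))+list(range(362,406,8))])
print('held rows',[(r,edges(m,r,200,440)) for r in(196,200,206,212,220,240,270)])
h=cv2.cvtColor(im,cv2.COLOR_BGR2HSV)
for x in(262,380): print(x,[(r,h[r,x].tolist()) for r in range(186,216,2)])
```

```text
mate rows [(85, (np.int64(290), np.int64(354))), (105, (np.int64(291), np.int64(354))), (125, (np.int64(291), np.int64(354))), (145, (np.int64(292), np.int64(353))), (165, (np.int64(293), np.int64(353))), (180, (np.int64(293), np.int64(352)))]
mate top [(294, np.int64(74)), (300, np.int64(73)), (306, np.int64(74)), (312, np.int64(74)), (318, np.int64(73)), (324, np.int64(73)), (330, np.int64(73)), (336, np.int64(73)), (342, np.int64(73))]
held top [(240, np.int64(190)), (248, np.int64(188)), (256, np.int64(188)), (264, np.int64(188)), (272, np.int64(189)), (280, np.int64(189)), (362, np.int64(188)), (370, np.int64(188)), (378, np.int64(188)), (386, np.int64(188)), (394, np.int64(188)), (402, np.int64(191))]
held rows [(196, (np.int64(234), np.int64(406))), (200, (np.int64(235), np.int64(406))), (206, (np.int64(235), np.int64(405))), (212, (np.int64(236), np.int64(405))), (220, (np.int64(236), np.int64(404))), (240, (np.int64(238), np.int64(402))), (270, (np.int64(240), np.int64(400)))]
262 [(186, [108, 14, 90]), (188, [108, 182, 101]), (190, [107, 240, 101]), (192, [108, 233, 103]), (194, [107, 231, 116]), (196, [107, 182, 248]), (198, [107, 182, 248]), (200, [107, 182, 248]), (202, [107, 181, 248]), (204, [106, 183, 248]), (206, [106, 181, 248]), (208, [106, 188, 248]), (210, [106, 183, 248]), (212, [106, 181, 248]), (214, [106, 186, 247])]
380 [(186, [120, 9, 179]), (188, [108, 209, 106]), (190, [109, 198, 108]), (192, [108, 199, 105]), (194, [108, 212, 113]), (196, [108, 221, 134]), (198, [108, 210, 137]), (200, [109, 205, 137]), (202, [108, 223, 135]), (204, [109, 208, 137]), (206, [109, 212, 136]), (208, [109, 212, 135]), (210, [108, 219, 136]), (212, [107, 236, 133]), (214, [108, 223, 135])]
```

Run:
```python
from h import *
c=cam('wrist');o=monitor.get_obs();Rm=R.from_rotvec(o['tool_rot']).as_matrix();tl=lambda P:((P-o['tool_pos'])@Rm).round(4)
for z in(.292,.296,.30,.304): 
    P=plane(c,[(234.5,195.5),(406.5,195.5)],z);print('held',z,np.linalg.norm(P[0]-P[1]),tl(P).tolist(), tl(plane(c,[(320,188)],z-.014)).tolist())
for z in(.05,.055):
    P=plane(c,[(290,73.2),(355,73.2)],z);Q=plane(c,[(292.7,180),(353,180)],z)
    print('mate',z,np.linalg.norm(P[0]-P[1]),np.linalg.norm(Q[0]-Q[1]),tl(P).tolist(),tl(Q).tolist())
```

```text
held 0.292 0.06306854533211899 [[0.057, -0.0314, -0.0127], [0.057, 0.0317, -0.0128]] [[0.0573, -0.0, 0.0012]]
held 0.296 0.06112336017909163 [[0.0578, -0.0304, -0.0167], [0.0577, 0.0307, -0.0168]] [[0.058, -0.0, -0.0028]]
held 0.3 0.05917817502606411 [[0.0586, -0.0294, -0.0207], [0.0585, 0.0297, -0.0208]] [[0.0587, -0.0, -0.0068]]
held 0.304 0.05723298987303665 [[0.0594, -0.0285, -0.0247], [0.0593, 0.0288, -0.0248]] [[0.0594, -0.0, -0.0108]]
mate 0.05 0.06152538085875072 0.06249508647558734 [[0.1263, -0.0282, 0.2293], [0.1263, 0.0333, 0.2292]] [[0.0256, -0.0282, 0.2292], [0.0256, 0.0342, 0.2291]]
mate 0.055 0.060697740682021474 0.06165440180702571 [[0.1257, -0.0279, 0.2243], [0.1257, 0.0328, 0.2242]] [[0.0264, -0.0279, 0.2242], [0.0263, 0.0338, 0.2241]]
```

```bash
python3 jog.py '.055 .034 .0028 .01 0 0 0;.055 .0684 .0028 .02 0 0 0;.055 .0684 .0028 .06 0 0 0;.055 .0684 .0028 .1 0 0 0;.055 .0684 .0028 .14 0 0 0;.055 .0684 .0028 .165 0 0 0;.055 .0684 .0028 .185 0 0 0;.055 .0684 .0028 .2 0 0 0;.055 .0684 .0028 .21 0 0 0;.055 .0684 .0028 .214 0 0 0;.055 .0684 .0028 .218 0 0 0;.055 .0684 .0028 .218 0 0 0'
```

```text
t: 10.3
tool_pos: [0.4809, -0.0305, 0.0621]
tool_rot: [-1.976, -2.442, 0.0]
contact_force: [0.2, -0.1, -1.1]
opening: 0.0608
grip_force: 27.9
```

```bash
python3 jog.py '.055 0 0 .003 0 0 0;.055 0 0 .005 0 0 0;.055 0 0 .007 0 0 0;.055 0 0 .007 0 0 0'
```

```text
t: 10.63
tool_pos: [0.4809, -0.03, 0.0554]
tool_rot: [1.975, 2.443, 0.0]
contact_force: [-0.9, 0.5, -1.2]
opening: 0.0613
grip_force: 27.9
```

```bash
python3 jog.py '.055 0 0 .002 0 0 0;.055 0 0 .004 0 0 0;.055 0 0 .004 0 0 0'
```

```text
t: 10.88
tool_pos: [0.4814, -0.03, 0.0536]
tool_rot: [-1.974, -2.443, 0.001]
contact_force: [-6.3, 1.4, 13.2]
opening: 0.061
grip_force: 29.5
```

```bash
python3 jog.py '.085 0 0 0 0 0 0;.085 0 0 0 0 0 0;.085 0 0 0 0 0 0;.085 0 0 -.02 0 0 0;.085 0 0 -.06 0 0 0;.085 0 0 -.1 0 0 0;.085 -.068 0 -.14 0 0 0;.085 -.068 0 -.18 0 0 0;.085 -.068 0 -.225 0 0 0;.085 -.068 0 -.225 0 0 0;.085 -.068 0 -.225 0 0 0'; python3 look.py w7.png .069
```

```text
t: 11.8
tool_pos: [0.4982, -0.0986, 0.2842]
tool_rot: [1.969, 2.432, 0.006]
contact_force: [1.0, 0.3, 1.1]
opening: 0.0849
grip_force: 0.0
11.85 [ 0.49695862 -0.09766791  0.28058172] tool y deg 12.032524805180447
[354.9 377.1] [ 0.5871 -0.2989] [0.1204 0.062 ] 88.84 tool shift [-0.2156  0.0462  0.0012]
[612.7 261.5] [ 0.8115 -0.1077] [0.093  0.1791] 28.32 tool shift [-0.0754  0.3055  0.0023]
[315.3 127.1] [ 0.4809 -0.028 ] [0.0625 0.1112] 12.18 tool shift [ 0.0715 -0.0012 -0.0003]
```

View pics/w7.png

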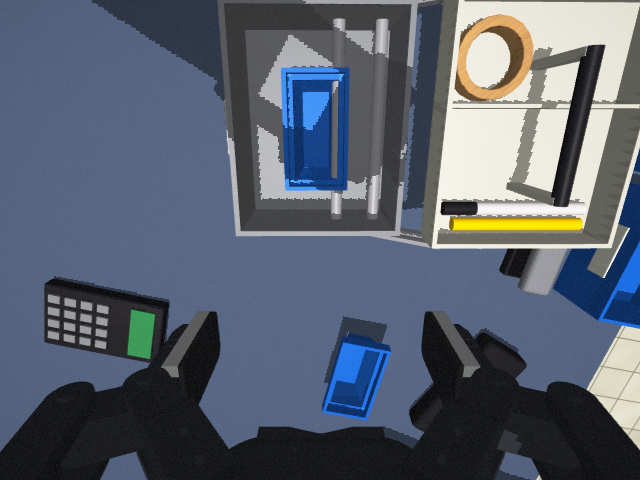

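Spare A is nested. The stack's rim is at (315,127), and at z=0.069 it measures 62.5 x 111 mm. Spare B is next.

```bash
python3 jog.py '.085 -.303 .032 .08 0 0 .229;.085 -.303 .032 .08 0 0 .229;.085 -.303 .032 .08 0 0 .229;.085 -.303 .032 .08 0 0 .229;.085 -.303 .032 .08 0 0 .229;.085 -.303 .032 .08 0 0 .229;.085 -.303 .032 .08 0 0 .229;.085 -.303 .032 .08 0 0 .229;.085 -.303 .032 .08 0 0 .229;.085 -.303 .032 .08 0 0 .229;.085 -.303 .032 .08 0 0 .229'; python3 look.py w8.png .05
```

```text
t: 12.77
tool_pos: [0.5894, -0.3848, 0.1948]
tool_rot: [-2.239, -2.2, -0.0]
contact_force: [-0.2, 0.5, 0.4]
opening: 0.085
grip_force: 0.0
12.8167 [ 0.58971465 -0.38460996  0.19580095] tool y deg -0.9680326480208593
[325.1 141. ] [ 0.5942 -0.3206] [0.112  0.0622] 88.86 tool shift [0.0641 0.0034 0.0001]
```

```bash
python3 jog.py '.085 .032 .0034 .02 0 0 0;.085 .0641 .0034 .04 0 0 0;.085 .0641 .0034 .08 0 0 0;.085 .0641 .0034 .12 0 0 0;.085 .0641 .0034 .15 0 0 0;.085 .0641 .0034 .168 0 0 0;.085 .0641 .0034 .168 0 0 0;.055 .0641 .0034 .168 0 0 0;.055 .0641 .0034 .168 0 0 0;.055 .0641 .0034 .168 0 0 0;.055 .0641 .0034 .168 0 0 0;.055 .0641 .0034 .168 0 0 0;.055 .0641 .0034 .168 0 0 0' 25
```

```text
t: 13.9
tool_pos: [0.5961, -0.323, 0.0314]
tool_rot: [2.238, 2.198, 0.002]
contact_force: [-1.2, -0.0, 6.9]
opening: 0.0614
grip_force: 29.9
```

```bash
python3 jog.py '.055 0 0 -.03 0 0 0;.055 0 0 -.07 0 0 0;.055 0 0 -.11 0 0 0;.055 0 0 -.15 0 0 0;.055 .221 -.103 -.25 0 0 -.228;.055 .221 -.103 -.25 0 0 -.228;.055 .221 -.103 -.25 0 0 -.228;.055 .221 -.103 -.25 0 0 -.228;.055 .221 -.103 -.25 0 0 -.228;.055 .221 -.103 -.25 0 0 -.228;.055 .221 -.103 -.25 0 0 -.228;.055 .221 -.103 -.25 0 0 -.228;.055 .221 -.103 -.25 0 0 -.228;.055 .221 -.103 -.25 0 0 -.228'
python3 - <<'E'
from h import *
c,im=snap('wrist','w9.png');o=monitor.get_obs();Rm=R.from_rotvec(o['tool_rot']).as_matrix();print(o['t'],o['tool_pos'])
m=blue(im)
def edges(r,c0,c1):
    x=np.where(m[r,c0:c1])[0]+c0;return int(x.min()),int(x.max())
print('mate rows',[(r,edges(r,265,385)) for r in(85,105,125,145,165,175)])
print('mate top',[(x,int(np.where(m[30:150,x])[0].min())+30) for x in range(294,346,8)])
print('held top',[(x,int(np.where(m[183:260,x])[0].min())+183) for x in list(range(240,280,8))+list(range(366,406,8))])
print('held rows',[(r,edges(r,200,440)) for r in(196,200,206,212)])
h=cv2.cvtColor(im,cv2.COLOR_BGR2HSV)
for x in(262,380): print(x,[(r,h[r,x].tolist()[2]) for r in range(184,204)])
E
```

```text
t: 15.07
tool_pos: [0.4955, -0.1, 0.2776]
tool_rot: [-1.977, -2.441, 0.001]
contact_force: [-0.4, -0.0, -0.6]
opening: 0.0612
grip_force: 29.1
15.1167 [ 0.4954261  -0.10016224  0.27716858]
mate rows [(85, (287, 355)), (105, (287, 354)), (125, (288, 354)), (145, (289, 353)), (165, (290, 353)), (175, (290, 353))]
mate top [(294, 68), (302, 67), (310, 68), (318, 67), (326, 67), (334, 67), (342, 67)]
held top [(240, 192), (248, 191), (256, 191), (264, 191), (272, 191), (366, 191), (374, 191), (382, 191), (390, 191), (398, 191)]
held rows [(196, (235, 406)), (200, (232, 407)), (206, (233, 407)), (212, (233, 406))]
262 [(184, 93), (185, 90), (186, 91), (187, 91), (188, 92), (189, 93), (190, 89), (191, 104), (192, 106), (193, 102), (194, 100), (195, 103), (196, 106), (197, 111), (198, 229), (199, 248), (200, 248), (201, 248), (202, 248), (203, 248)]
380 [(184, 228), (185, 227), (186, 227), (187, 226), (188, 225), (189, 222), (190, 165), (191, 104), (192, 103), (193, 104), (194, 102), (195, 103), (196, 100), (197, 114), (198, 137), (199, 135), (200, 133), (201, 134), (202, 135), (203, 133)]
```

Run:
```python
from h import *
c=cam('wrist');o=monitor.get_obs();Rm=R.from_rotvec(o['tool_rot']).as_matrix();tl=lambda P:((P-o['tool_pos'])@Rm).round(4)
for z in(.29,.294,.298): 
    P=plane(c,[(232.3,198),(407.7,198)],z);print('held',z,np.linalg.norm(P[0]-P[1]),tl(P).tolist(), tl(plane(c,[(320,190.6)],z-.014)).tolist())
for z in(.065,.069):
    P=plane(c,[(286.7,67.3),(355.3,67.3)],z);Q=plane(c,[(289.7,175),(353.3,175)],z)
    print('mate',z,np.linalg.norm(P[0]-P[1]),np.linalg.norm(Q[0]-Q[1]),tl(P).tolist(),tl(Q).tolist())
```

```text
held 0.29 0.06445257322960227 [[0.0561, -0.0322, -0.0127], [0.056, 0.0322, -0.0129]] [[0.0562, -0.0, 0.0012]]
held 0.294 0.062464467073900756 [[0.0569, -0.0312, -0.0167], [0.0568, 0.0312, -0.0168]] [[0.057, -0.0, -0.0028]]
held 0.298 0.06047636091819936 [[0.0577, -0.0303, -0.0207], [0.0577, 0.0302, -0.0208]] [[0.0577, -0.0, -0.0068]]
mate 0.065 0.06166543978739229 0.06261936890035144 [[0.1292, -0.0298, 0.2123], [0.1291, 0.0319, 0.2122]] [[0.0331, -0.0298, 0.2122], [0.0331, 0.0328, 0.2121]]
mate 0.069 0.06096998383436187 0.061913154641166715 [[0.1286, -0.0294, 0.2083], [0.1286, 0.0315, 0.2082]] [[0.0337, -0.0294, 0.2082], [0.0336, 0.0325, 0.2081]]
```

```bash
python3 jog.py '.055 .036 .0013 .01 0 0 0;.055 .0717 .0013 .02 0 0 0;.055 .0717 .0013 .06 0 0 0;.055 .0717 .0013 .1 0 0 0;.055 .0717 .0013 .14 0 0 0;.055 .0717 .0013 .165 0 0 0;.055 .0717 .0013 .18 0 0 0;.055 .0717 .0013 .19 0 0 0;.055 .0717 .0013 .198 0 0 0;.055 .0717 .0013 .203 0 0 0;.055 .0717 .0013 .207 0 0 0;.055 .0717 .0013 .21 0 0 0;.055 .0717 .0013 .21 0 0 0'
```

```text
t: 16.2
tool_pos: [0.4821, -0.029, 0.0686]
tool_rot: [1.976, 2.441, 0.0]
contact_force: [-0.3, -0.3, -0.2]
opening: 0.0614
grip_force: 29.0
```

```bash
python3 jog.py '.055 0 0 .002 0 0 0;.055 0 0 .004 0 0 0;.055 0 0 .004 0 0 0'; python3 jog.py '.055 0 0 .002 0 0 0;.055 0 0 .002 0 0 0'
```

```text
t: 16.45
tool_pos: [0.4819, -0.0288, 0.0645]
tool_rot: [1.976, 2.442, 0.0]
contact_force: [0.6, -0.2, -0.3]
opening: 0.0615
grip_force: 29.1
t: 16.62
tool_pos: [0.4823, -0.0288, 0.0643]
tool_rot: [-1.976, -2.442, 0.0]
contact_force: [-5.2, 1.3, 10.1]
opening: 0.0614
grip_force: 30.3
```

```bash
python3 jog.py '.085 0 0 0 0 0 0;.085 0 0 0 0 0 0;.085 0 0 0 0 0 0;.085 0 0 -.02 0 0 0;.085 0 0 -.06 0 0 0;.085 0 0 -.1 0 0 0;.085 -.068 0 -.14 0 0 0;.085 -.068 0 -.18 0 0 0;.085 -.068 0 -.215 0 0 0;.085 -.068 0 -.215 0 0 0;.085 -.068 0 -.215 0 0 0'; python3 look.py w10.png .083
python3 - <<'E'
from h import *
c,im=snap('wrist');s,d=snap('side','d10.png')
b=min(blobs(blue(im)),key=lambda b:abs(b[:,0].mean(0)-[315,127]).sum())
for z in(.069,.076,.083,.09):print(z,np.round(cv2.minAreaRect(plane(c,b[:,0],z)[:,:2].astype(np.float32))[1],4))
a=cv2.resize(im[:280,200:460],(520,560));q=cv2.resize(d[240:380,270:410],(280,280));v=np.zeros((560,800,3),np.uint8);v[:,:520]=a;v[:280,520:]=q;cv2.imwrite('pics/c10.png',v)
E
```

```text
t: 17.53
tool_pos: [0.4984, -0.0971, 0.2837]
tool_rot: [1.972, 2.433, 0.005]
contact_force: [0.4, -0.5, 0.4]
opening: 0.0849
grip_force: 0.0
17.5833 [ 0.49723565 -0.09624614  0.28031104] tool y deg 11.97887947903294
[612.8 262.6] [ 0.7981 -0.1033] [0.0881 0.1716] 28.19 tool shift [-0.0693  0.2929  0.0016]
[316.4 128.6] [ 0.4821 -0.0272] [0.0626 0.1112] 11.99 tool shift [ 0.0707 -0.0004 -0.0002]
0.069 [0.065  0.1162]
0.076 [0.0637 0.1139]
0.083 [0.0624 0.1116]
0.09 [0.0612 0.1093]
```

View pics/c10.png

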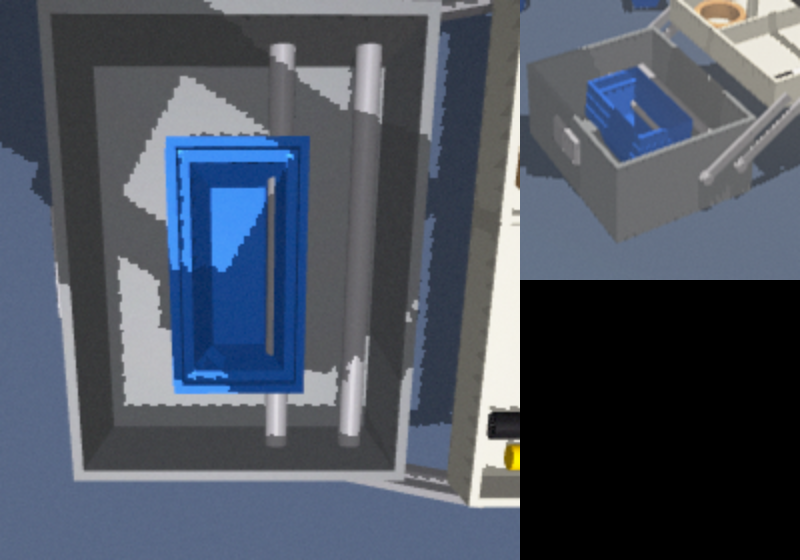

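The composite shows the top rim at z≈0.083, level, with three flanges stacked in the side view. Now I'll shut the tray.

```bash
python3 jog.py '.085 .015 .036 0 0 0 0;.085 .076 .181 0 0 0 0;.085 .076 .181 0 0 0 0;.085 .076 .181 0 0 0 0;.085 .076 .181 0 0 0 0;.085 .076 .181 0 0 0 0;.085 .076 .181 .04 0 0 0;.085 .076 .181 .08 0 0 0;.085 .076 .181 .12 0 0 0;.085 .076 .181 .137 0 0 0;.085 .076 .181 .137 0 0 0;.03 .076 .181 .137 0 0 0;.03 .076 .181 .137 0 0 0;.03 .076 .181 .137 0 0 0;.03 .076 .181 .137 0 0 0;.03 .076 .181 .137 0 0 0'
```

```text
t: 19.02
tool_pos: [0.6582, 0.0166, 0.1425]
tool_rot: [1.975, 2.44, 0.003]
contact_force: [-0.3, 0.2, 0.1]
opening: 0.0304
grip_force: 0.0
```

```bash
python3 jog.py '.03 0 -.01 0 0 0 0;.03 0 -.02 -.01 0 0 0;.03 0 -.03 -.021 0 0 0;.03 0 -.041 -.03 0 0 0;.03 0 -.053 -.037 0 0 0;.03 0 -.067 -.042 0 0 0;.03 0 -.081 -.045 0 0 0;.03 0 -.095 -.047 0 0 0;.03 0 -.11 -.046 0 0 0;.03 0 -.122 -.044 0 0 0;.03 0 -.134 -.04 0 0 0;.03 0 -.147 -.036 0 0 0;.03 0 -.159 -.029 0 0 0;.03 0 -.17 -.021 0 0 0;.03 0 -.18 -.011 0 0 0;.03 0 -.19 0 0 0 0;.03 0 -.192 0 0 0 0;.03 0 -.192 0 0 0 0;.03 0 -.192 0 0 0 0;.03 0 -.192 0 0 0 0'
```

```text
t: 20.68
tool_pos: [0.472, -0.0228, 0.1404]
tool_rot: [1.972, 2.436, 0.011]
contact_force: [17.0, 2.4, -10.1]
opening: 0.0301
grip_force: 7.8
```

```bash
python3 jog.py '.03 0 .011 0 0 0 0;.085 0 .011 0 0 0 0;.085 0 .011 0 0 0 0;.085 0 .011 0 0 0 0;.085 0 .011 -.04 0 0 0;.085 0 .011 -.08 0 0 0;.085 0 .011 -.12 0 0 0;.085 0 .011 -.2 0 0 0;.085 0 .011 -.24 0 0 0;.085 0 .011 -.24 0 0 0;.085 0 .011 -.24 0 0 0;.085 0 .011 -.24 0 0 0'
python3 - <<'E'
from h import *
c,im=snap('wrist','w11.png');s,d=snap('side','d11.png');S,e=snap('scene','s11.png');print(monitor.get_obs()['tool_pos'])
for n,c_,a,(x0,y0,x1,y1) in(('wrist',c,im,(290,130,350,260)),('scene',S,e,(238,206,296,232)),('side',s,d,(305,236,350,276))):
    b=max(blobs(((a[y0:y1,x0:x1].max(2)<(60 if n=='wrist' else 75))*255).astype(np.uint8),10),key=cv2.contourArea)[:,0]+[x0,y0];l=cv2.minAreaRect(b.astype(np.float32));print(n,l,plane(c_,[l[0]],.165).round(4))
v=np.zeros((480,800,3),np.uint8);v[:,:400]=im[:,180:580];v[:,400:]=d[:,200:600];cv2.imwrite('pics/c11.png',v)
E
```

```text
t: 21.68
tool_pos: [0.4806, -0.0213, 0.3838]
tool_rot: [1.973, 2.438, 0.004]
contact_force: [0.6, -0.2, -0.6]
opening: 0.0846
grip_force: 0.0
[ 0.47928817 -0.02097392  0.3781607 ]
wrist ((320.0, 207.0), (102.0, 12.0), 90.0) [[ 0.482  -0.0222  0.165 ]]
scene ((264.1116943359375, 217.54067993164062), (42.2281494140625, 8.50865650177002), 13.671307563781738) [[ 0.4813 -0.0272  0.165 ]]
side ((328.9021301269531, 255.57423400878906), (37.4815673828125, 4.765974998474121), 43.36341857910156) [[ 0.4823 -0.0235  0.165 ]]
```

View pics/c11.png

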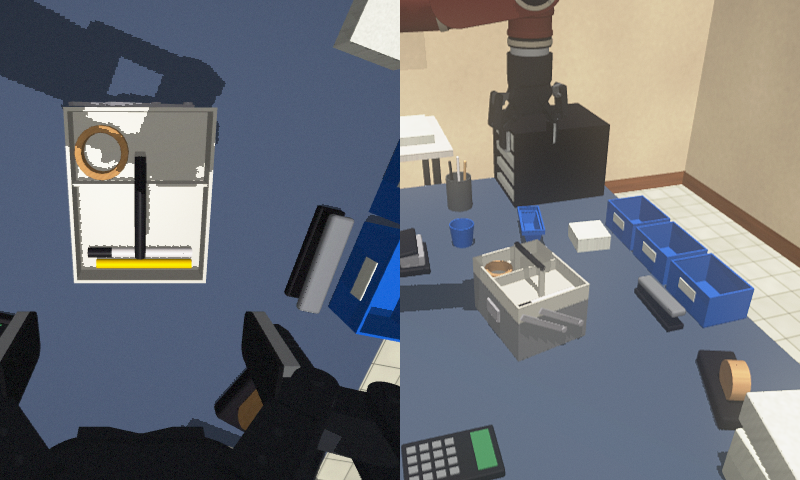

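The tray is shut: the bar is back within 0.3 px of its starting place in the scene and side views. The tape is in the tray, and the robot is clear of everything.

```bash
python3 -c "
from station import ctrl, camrig, monitor, ticket
print(ticket.finish_job())"
```

```text
the job is handed in; nothing more can be done
None
```

The job is handed in at about 22 s of robot time: both spare tubs are nested in the compartment tub and the tray is shut with the tape in it, as checked by camera just before; the judge printed no result.

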